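# Reset the guarded vacuum regulator

## Robot

A 6-joint arm with a two-finger parallel gripper is mounted at the origin on a cart in front of the work surface, level with it; the furniture and walls round the work are solid. World frame = base frame: x ahead of the robot, y to its left, z up, the work surface at z = 0. Lengths are in m, angles in rad, forces in N, time in s.
With the tool pointing down it reaches from about 0.4 to 0.925 m from the base axis. Payload 12.5 kg.
Tool frame: the origin (TCP) lies between the finger pads; the fingertips stand 14 mm ahead of it and the grasp point (between the pads) lies 5 mm behind it (robot.finger_overhang is the distance from the TCP to the fingertips, in m); z points along the fingers, y is the line along which they close (so a half turn about z gives the same grasp; the last joint's range is limited). The gripper opens to 95 mm and grips with 3 to 60 N. Pads are 20 mm wide; open, the fingers measure 119 mm over their backs; the gripper's body (75 mm by 180 mm) begins 59 mm behind the grasp point.
Start: joints at [-1.31, 0.491, 1.559, -0, 1.092, -0.106], TCP at [0.224, -0.583, 0.229] pointing down, gripper open.
Joint ranges: [-3.1, 3.1], [-0.84, 2.19], [0.05, 2.79], [-1.13, 4.28], [0.06, 2.93], [-2.69, 2.69]. Speed limits (rad/s): [2.22, 2.22, 2.79, 3.14, 3.14, 3.14].

## Interface

Orientations are given as a unit quaternion [w, x, y, z].
In Python, from plant import robot gives the robot as it stands.
- The arm moves only by the tool move_arm, never from a script. Its argument "commands" is a list of rows, each an object of numbers: "grip": the opening, from 0 (shut) to 1 (fully open); "dx", "dy", "dz": the shift along the tool's x, y, z in mm; "roll": the turn about the tool's z in rad. A call has 1 to 20 rows; each row is the pose to reach, as a shift and turn from the pose commanded when the call began, along the tool's axes at that moment; what a row does not reach only later rows make up. A row lasts 1/12 s, in which the tool goes at most 41.7 mm and 7.16 degrees, less where a joint would pass 70% of its speed; a pose out of reach is approached as far as the arm can. A call with a gripper value outside its range is refused whole. The fingers move at their own pace and stop on an object; "force" is the grip in N (left out, the last holds). Time passes only in rows, so rows that repeat a pose let the fingers close. It gives the time, the measured TCP pose, the force, the opening and the grip force at its end, in the units of the state.
- robot.state(): the state, without advancing time (a new reading comes with each control period).
- robot.grab_frame(name): name is "side" or "top"; returns the picture (384x512x3 uint8, blue, green, red); there is no depth.
- robot.get_calibration(name): a dict with "vfov" (degrees; the focal length in pixels is half the picture's height over the tangent of half this angle, whatever the lens; pixels are square), "cx", "cy" (the principal point, pixels), "k1" (the pictures are not rectified: a ray, as slopes to the right and down, at radius r is drawn at 1 + k1 r^2 times it, then the intrinsics apply), "rvec" (rotation vector, rad) and "tvec" (3), from world to camera coordinates, as OpenCV has them. Camera axes: x right, y down, z forward; pixel columns grow to the right and rows downward; lengths in m; the calibration is good to about 2 mm. A picture is of the moment at which its call begins. get_calibration takes no time and is no camera call.
- robot.finish_job(): hands the job in; it is judged then, once.
Trained networks look in the newest picture that a camera, given by its name, has taken for a name from the list of things; names that differ only in an ending like _2 or _b are one class to them, and where a whole thing is asked for, a point or a joint stands for the part that bears it (a point fixed in the world has none). Each returns a list of dicts, best first, with "score" (0 to 1); they miss things now and then, are a little off and sometimes report something else, mostly with a low value. They report only what shows in the picture. A call takes as long as a camera call.
- robot.cut_out(camera, label): "pixels" (384x512 bool, what is visible of it) and "rect" ([left, top, right, bottom] in pixels, round what is visible of it).
The state is a dict: "time": time; "joints": joint angles; "joint_velocities": joint speeds; "joint_torque": joint torques, N m; "tool_pos": TCP position; "tool_rot": TCP orientation; "contact_force": force on the tool from outside, world axes, zero at the start; "wrist_torque": the same for the moment, N m; "width": finger opening in m; "finger_force": force on a finger pad.
Only numpy, scipy, OpenCV 4.12 (cv2) and the standard library are available. Lean on these libraries where they do the work, as an engineer would, in place of code of your own. Each camera call takes 0.05 s, during which the arm holds its last target. There are 200 camera calls.

## Task

Reset the vacuum regulator: first swing its lock lever (red handle) right back, to either side, until it lies over the solid rear half of the top plate, clear of the guard opening. With the lever left there, reach down through the opening and turn the sunken black knob by its orange stud until its white pointer points at the yellow magnet, and then bring the lever round to point at the green magnet. Leave the knob set, take the hand away, and leave the bottles and glassware round the regulator standing where they are.

Things in the scene. Friction and masses are not known exactly. Their poses are not given: they have to be found in the camera images.
- regulator: Fixed grey box 210 x 220 x 60 mm (x, y, z). Origin: centre of underside, on the upright axis of knob and lever. Its -x side faces the robot. In its top a round well of radius 67 mm with a hub post of radius 18 mm, both up to z = 60 mm; a plate covers the well's rear (own x > 24 mm), a bridge (|y| < 13 mm) joins it to the hub. The rest is the C-shaped guard opening, 49 mm wide.
- setting_knob (a joint): Angle q of the black knob (rad, -1.45 to 1.45), a disc of radius 64 mm, top at z = 30.5 mm. Pointer and stud point along (-cos q, -sin q) in the regulator's x, y: q = 0 to its front, q > 0 counterclockwise from above. No spring; friction 0.06 N m holds it. It passes freely under the lever.
- knob_stud (a point): Top centre of the knob's orange stud: upright pin 12 mm in diameter, 45 mm from the axis, z = 30.5 to 50.5 mm (ends 9.5 mm below the box's top). The frame turns with the knob, its -x outward along the white pointer line.
- lock_lever (a joint): Angle q of the lever (rad, stops at -2.45 and 2.45): steel arm 14 mm wide, 80 mm long from the axis, z = 62 to 72 mm, barring the opening where it lies. It points along (-cos q, -sin q) in the regulator's x, y: q = 0 to its front, q > 0 counterclockwise from above. Clear of the opening above 2.0 or below -2.0. No spring; friction 0.08 N m holds it.
- lever_handle (a point): Top centre of the lever's red handle: upright pin 12 mm in diameter, 72 mm from the axis, z = 70 to 94 mm. The frame turns with the lever, its -x outward along the arm.
- yellow_magnet: Fixed round yellow marker, 20 mm across, 7 mm high, on the top plate beside the opening, front left or front right; marks the knob's setting. Origin: centre of its underside.
- green_magnet: The same in green, on the other side; marks the lever's locked position. Origin: centre of its underside.
- wash_bottle_1: White wash bottle with a bent spout, 69 x 93 x 210 mm, loose, beside the regulator. Origin: centre of underside.
- measuring_cylinder: Clear measuring cylinder with a blue foot, 59 x 68 x 165 mm, loose, on the other side of the regulator. Origin: centre of underside.
- sample_bottle_1: White bottle with a blue cap, 49 x 49 x 98 mm, loose. Origin: centre of underside.
- sample_bottle_3: Yellowish bottle with a blue cap, 49 x 49 x 98 mm, loose. Origin: centre of underside.
- dropper_bottle_1: Brown dropper bottle, 33 x 33 x 94 mm, loose, behind beside the regulator. Origin: centre of underside.
- dropper_bottle_2: Brown dropper bottle, 33 x 33 x 94 mm, loose, in front beside the regulator. Origin: centre of underside.
- beaker: Empty clear beaker, 59 x 59 x 71 mm, loose. Origin: centre of underside.

How it is judged:
By the outcome, as a careful person would: the job done as asked, in the order asked, and still so for the second after the job is handed in, with the robot touching nothing.
It also fails if it takes over 64 s, if anything falls off the work surface, if the arm or the gripper's body presses on something with over 40 N, if the wrist force passes 120 N, or if a joint passes its speed limit or range.

## Working session

There is one attempt and no reset: what is moved stays moved. The work goes in short steps, Python scripts to look and compute and a tool call to move; the robot and the scene stay as the last step left them, time stands still between calls to the robot, and variables do not carry over. Pictures are saved under pics/ and viewed, at most 10 in all, crops included, and the job is handed in when it is done.

Besides the shell and the picture viewer there is one more tool, called after "Request:" by a JSON object that holds its "fn" and its "kwargs". move_arm: Moves the arm, as the interface text tells. Its arguments: {"type":"object","properties":{"commands":{"type":"array"},"force":{"type":"number"}},"required":["commands"]}

```bash
mkdir -p pics; cat > h.py <<'E'
import numpy as np, cv2
from plant import robot
def cam(n):
    c=robot.get_calibration(n); f=192/np.tan(np.radians(c['vfov'])/2)
    R=cv2.Rodrigues(np.array(c['rvec'],float))[0]; return c,f,R,np.array(c['tvec'],float).ravel()
def ray(n,u,v):
    c,f,R,t=cam(n); d=np.array([(u-c['cx'])/f,(v-c['cy'])/f]); s=d.copy()
    for _ in range(30): s=d/(1+c['k1']*(s@s))
    return -R.T@t, R.T@np.array([s[0],s[1],1])
def atz(n,u,v,z):
    o,d=ray(n,u,v); return o+d*(z-o[2])/d[2]
def proj(n,P):
    c,f,R,t=cam(n); p=R@np.asarray(P,float)+t; s=p[:2]/p[2]; s=s*(1+c['k1']*(s@s)); return s*f+[c['cx'],c['cy']]
def tri(a,b):
    (o1,d1),(o2,d2)=ray(*a),ray(*b); A=np.c_[d1,-d2]; k=np.linalg.lstsq(A,o2-o1,rcond=None)[0]
    p,q=o1+k[0]*d1,o2+k[1]*d2; return (p+q)/2,np.linalg.norm(p-q)
E
python3 - <<'E'
from h import *
for n in('top','side'):
    im=robot.grab_frame(n); cv2.imwrite(f'pics/{n}0.png',cv2.resize(im,(768,576),interpolation=cv2.INTER_CUBIC)); cv2.imwrite(f'/tmp/{n}.png',im)
    print(n,ray(n,256,192))
    for l in('regulator','knob_stud','lever_handle','yellow_magnet','green_magnet'):
        for r in robot.cut_out(n,l)[:2]:
            ys,xs=np.nonzero(r['pixels']); print(l,round(r['score'],2),np.round(r['rect']),xs.mean().round(1),ys.mean().round(1))
print(robot.state())
E
```

```text
top (array([0.34854145, 0.10740586, 1.34155432]), array([ 0.16177692,  0.01537992, -0.98680134]))
regulator 0.95 [225. 166. 316. 252.] 268.8 208.7
knob_stud 0.72 [246. 197. 294. 227.] 269.0 214.2
lever_handle 0.45 [190. 237. 215. 254.] 204.4 245.2
yellow_magnet 0.53 [303. 229. 308. 232.] 305.1 229.1
green_magnet 0.46 [238. 230. 243. 236.] 237.8 233.2
side (array([ 0.55476211, -0.728573  ,  0.55259328]), array([ 0.00903237,  0.88043875, -0.47429084]))
regulator 0.77 [187. 186. 295. 261.] 234.6 221.3
knob_stud 0.66 [192. 245. 209. 265.] 200.6 256.5
knob_stud 0.5 [210. 216. 248. 229.] 230.9 222.2
lever_handle 0.78 [206. 206. 241. 222.] 223.3 212.6
green_magnet 0.61 [193. 165. 211. 196.] 201.3 180.1
{'time': 0.6, 'joints': array([-1.30961095e+00,  4.90890866e-01,  1.55893826e+00, -5.27129733e-07,
        1.09169591e+00, -1.05586949e-01]), 'joint_velocities': array([-0.0004922 , -0.00051758,  0.00043505, -0.0002627 ,  0.00037845,
       -0.00075856]), 'joint_torque': array([-6.04294510e-04, -6.12205696e+01, -2.58358723e+01,  6.92791748e-02,
        4.45605791e-02,  2.26779470e-06]), 'tool_pos': array([ 0.22415599, -0.58341847,  0.22865342]), 'tool_rot': array([3.37231203e-05, 9.83231808e-01, 1.82360115e-01, 2.39433463e-06]), 'contact_force': array([-0.25791788, -0.68034689, -0.12872666]), 'wrist_torque': array([ 0.02118061, -0.00944046, -0.00797555]), 'finger_force': 0.0, 'width': 0.0947325652441429}
```

```bash
python3 - <<'E'
import cv2
t=cv2.imread('/tmp/top.png')[140:280,170:355]; s=cv2.imread('/tmp/side.png')[120:280,150:340]
cv2.imwrite('pics/t1.png',cv2.resize(t,None,fx=4,fy=4,interpolation=cv2.INTER_CUBIC))
cv2.imwrite('pics/s1.png',cv2.resize(s,None,fx=3.7,fy=3.7,interpolation=cv2.INTER_CUBIC))
E
```

```text
(no output)
```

View pics/top0.png

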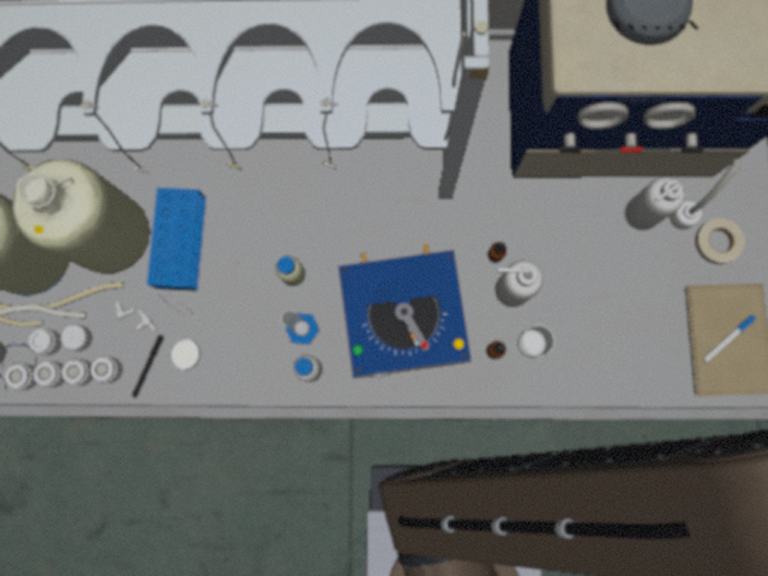

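View pics/t1.png

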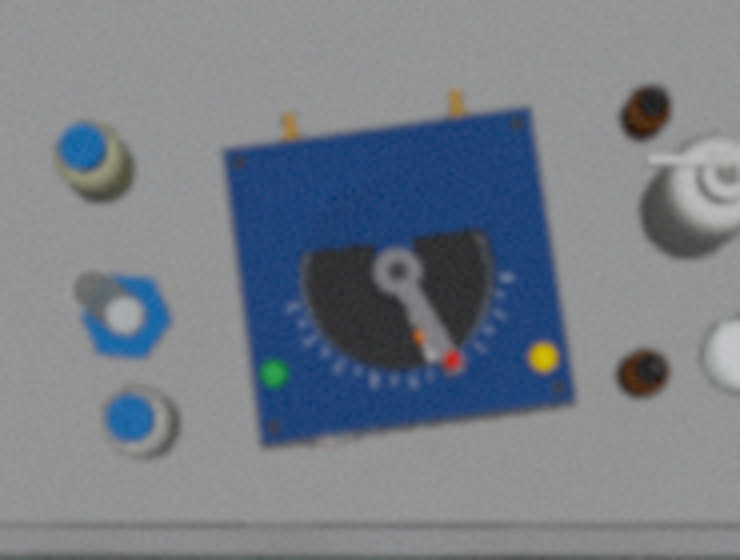

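View pics/s1.png

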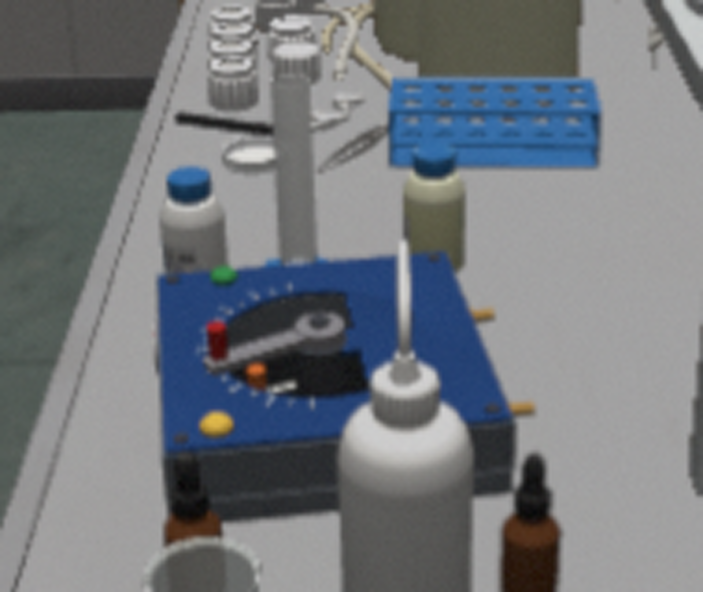

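The top view shows the box with its corners near (226,177), (302,167), (313,241) and (235,251). The lever handle is at (283,230), the orange stud at (275,224), yellow on the right at (306,229) and green on the left at (238,233). Next I'll triangulate these points.

```bash
python3 - <<'E'
from h import *
from scipy.optimize import least_squares
T=lambda x,y:('top',170+x/4,140+y/4)
S=lambda x,y:('side',150+x/3.7,120+y/3.7)
P={}
for k,a,b in [('handle',T(453,360),S(217,325)),('stud',T(420,337),S(257,368)),('yellow',T(544,357),S(217,420)),('green',T(274,374),S(223,272)),('hub',T(398,268),S(323,322))]:
    P[k],e=tri(a,b); print(k,P[k].round(4),round(e,4))
# corners: rear-left, rear-right, front-right, front-left
C=[(T(223,150),(.105,.11)),(T(529,108),(.105,-.11)),(T(574,404),(-.105,-.11)),(T(262,446),(-.105,.11)),
   (S(444,253),(.105,.11)),(S(158,277),(-.105,.11)),(S(513,420),(.105,-.11))]
def W(p,l,z): c,s=np.cos(p[2]),np.sin(p[2]); return [p[0]+c*l[0]-s*l[1],p[1]+s*l[0]+c*l[1],z]
f=lambda p:np.concatenate([proj(o[0],W(p,l,.06))-o[1:] for o,l in C])
r=least_squares(f,[P['hub'][0],P['hub'][1],0]); p=r.x; print('reg',p,r.fun.round(1))
for z,k,o in [(.094,'handle',T(453,360)),(.0505,'stud',T(420,337)),(.067,'yellow',T(544,357)),(.067,'green',T(274,374)),(.072,'hub',T(398,268)),
  (.094,'handle',S(217,325)),(.0505,'stud',S(257,368)),(.067,'yellow',S(217,420)),(.067,'green',S(223,272))]:
    w=atz(*o,z)[:2]-p[:2]; c,s=np.cos(p[2]),np.sin(p[2]); l=[c*w[0]+s*w[1],-s*w[0]+c*w[1]]
    print(k,o[0],'local',np.round(l,4),'r',np.hypot(*l).round(4),'q',np.arctan2(-l[1],-l[0]).round(3))
E
```

```text
handle [0.4523 0.0541 0.0917] 0.0039
stud [0.4726 0.0751 0.0466] 0.0051
yellow [ 0.4563 -0.0092  0.0641] 0.0032
green [0.4444 0.1753 0.0633] 0.0028
hub [0.5166 0.0903 0.0713] 0.003
reg [0.51300938 0.08967891 0.13271505] [-0.2 -1.   1.3 -0.8  1.2 -0.2 -0.6 -0.1  0.2 -1.4 -1.6 -1.6 -0.4 -0.6]
handle top local [-0.067  -0.0271] r 0.0723 q 0.385
stud top local [-0.0449 -0.0091] r 0.0458 q 0.199
yellow top local [-0.0711 -0.0903] r 0.1149 q 0.904
green top local [-0.0584  0.0937] r 0.1104 q -1.014
hub top local [0.0021 0.0002] r 0.0021 q -3.044
handle side local [-0.063  -0.0309] r 0.0701 q 0.456
stud side local [-0.0396 -0.0149] r 0.0424 q 0.36
yellow side local [-0.0677 -0.0946] r 0.1163 q 0.95
green side local [-0.0554  0.0873] r 0.1034 q -1.006
```

Request:
{"fn": "move_arm", "kwargs": {"commands": [{"dx": 0, "dy": 0, "dz": -40, "roll": 0, "grip": 0.35}, {"dx": 442, "dy": -514, "dz": -40, "roll": -2.3, "grip": 0.35}, {"dx": 442, "dy": -514, "dz": -40, "roll": -2.3, "grip": 0.35}, {"dx": 442, "dy": -514, "dz": -40, "roll": -2.3, "grip": 0.35}, {"dx": 442, "dy": -514, "dz": -40, "roll": -2.3, "grip": 0.35}, {"dx": 442, "dy": -514, "dz": -40, "roll": -2.3, "grip": 0.35}, {"dx": 442, "dy": -514, "dz": -40, "roll": -2.3, "grip": 0.35}, {"dx": 442, "dy": -514, "dz": -40, "roll": -2.3, "grip": 0.35}, {"dx": 442, "dy": -514, "dz": -40, "roll": -2.3, "grip": 0.35}, {"dx": 442, "dy": -514, "dz": -40, "roll": -2.3, "grip": 0.35}, {"dx": 442, "dy": -514, "dz": -40, "roll": -2.3, "grip": 0.35}, {"dx": 442, "dy": -514, "dz": -40, "roll": -2.3, "grip": 0.35}, {"dx": 442, "dy": -514, "dz": -40, "roll": -2.3, "grip": 0.35}, {"dx": 442, "dy": -514, "dz": -40, "roll": -2.3, "grip": 0.35}, {"dx": 442, "dy": -514, "dz": -40, "roll": -2.3, "grip": 0.35}, {"dx": 442, "dy": -514, "dz": -40, "roll": -2.3, "grip": 0.35}, {"dx": 442, "dy": -514, "dz": -40, "roll": -2.3, "grip": 0.35}, {"dx": 442, "dy": -514, "dz": -40, "roll": -2.3, "grip": 0.35}, {"dx": 442, "dy": -514, "dz": -40, "roll": -2.3, "grip": 0.35}, {"dx": 442, "dy": -514, "dz": -40, "roll": -2.3, "grip": 0.35}]}}

```text
time: 2.27
tool_pos: [0.4525, 0.0561, 0.2685]
tool_rot: [-0.0, 0.23, 0.973, -0.0]
contact_force: [0.4, -0.2, 0.9]
width: 0.0332
finger_force: 0.0
```

```bash
cat >> h.py <<'E'
CEN=np.array([.515,.090]); YAW=.133
def tool():
    s=robot.state(); w,x,y,z=s['tool_rot']; psi=2*np.arctan2(y,x) ; return s,np.array(s['tool_pos']),psi
def rel(P,psi_t):
    "mm shifts along the tool axes, and roll, to world point P and heading psi_t"
    s,p,psi=tool(); d=(np.asarray(P)-p)*1e3; c,si=np.cos(psi),np.sin(psi)
    r=-((psi_t-psi+np.pi)%(2*np.pi)-np.pi)
    return np.round([c*d[0]+si*d[1],si*d[0]-c*d[1],-d[2],r*1000])/[1,1,1,1000]
def pt(q,r,z,dpsi=0): 
    a=np.pi+YAW+q; return [CEN[0]+r*np.cos(a),CEN[1]+r*np.sin(a),z]
E
python3 - <<'E'
from h import *
s,p,psi=tool(); print(p,psi,s['joints'],s['time'],s['width'])
print('above',rel(pt(.38,.072,.13),np.pi+YAW+.38))
T=lambda x,y:('top',170+x/4,140+y/4)
print('cyl',atz(*T(125,315),.01),atz(*T(92,285),.165),'wash',atz(*T(722,172),.17))
E
```

```text
[0.4525404  0.05614835 0.26854811] 2.676538510068144 [-2.15375921e-02  2.03238120e-01  1.89770020e+00 -8.44872706e-05
  1.04067370e+00 -1.12723705e+00] 2.2667 0.033235356169340424
above [ -0.     -1.    139.     -0.978]
cyl [0.48914933 0.2852367  0.01      ] [0.49193731 0.28596739 0.165     ] wash [ 0.56357716 -0.11429431  0.17      ]
```

Request:
{"fn": "move_arm", "kwargs": {"commands": [{"dx": 0, "dy": -1, "dz": 110, "roll": -0.98, "grip": 0.35}, {"dx": 0, "dy": -1, "dz": 110, "roll": -0.98, "grip": 0.35}, {"dx": 0, "dy": -1, "dz": 110, "roll": -0.98, "grip": 0.35}, {"dx": 0, "dy": -1, "dz": 110, "roll": -0.98, "grip": 0.35}, {"dx": 0, "dy": -1, "dz": 110, "roll": -0.98, "grip": 0.35}, {"dx": 0, "dy": -1, "dz": 110, "roll": -0.98, "grip": 0.35}, {"dx": 0, "dy": -1, "dz": 110, "roll": -0.98, "grip": 0.35}, {"dx": 0, "dy": -1, "dz": 110, "roll": -0.98, "grip": 0.35}, {"dx": 0, "dy": -1, "dz": 110, "roll": -0.98, "grip": 0.35}, {"dx": 0, "dy": -1, "dz": 110, "roll": -0.98, "grip": 0.35}]}}

```text
time: 3.1
tool_pos: [0.452, 0.054, 0.1587]
tool_rot: [0.0, -0.248, 0.969, -0.0]
contact_force: [-0.2, 0.6, -0.5]
width: 0.0334
finger_force: 0.0
```

```bash
python3 - <<'E'
from h import *
s,p,psi=tool(); print(p,psi,s['joints'])
im=robot.grab_frame('side'); cv2.imwrite('pics/s2.png',cv2.resize(im[100:270,130:330],None,fx=3.5,fy=3.5,interpolation=cv2.INTER_CUBIC))
print(rel(pt(.38,.072,.092),np.pi+YAW+.38))
E
```

```text
[0.45203986 0.05400612 0.15870901] 3.6433947759296053 [-2.63237259e-02  3.52705332e-01  2.04170733e+00 -8.32670421e-05
  7.46897005e-01 -2.09886108e+00]
[-1.0e+00  0.0e+00  6.7e+01 -1.2e-02]
```

View pics/s2.png

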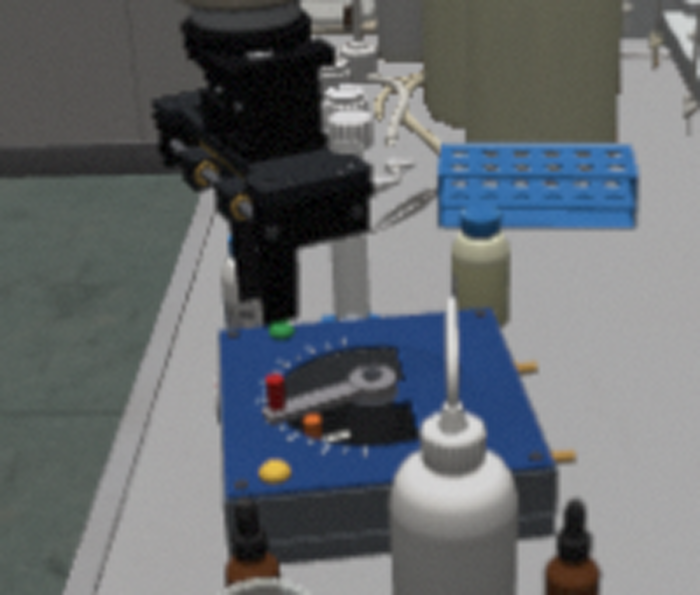

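The hand is straight over the red handle (crop pixel (275,390)) and both fingers are clear of it. I'll descend and grip.

Request:
{"fn": "move_arm", "kwargs": {"commands": [{"dx": -1, "dz": 40, "roll": 0, "grip": 0.35}, {"dx": -1, "dz": 67, "roll": 0, "grip": 0.35}, {"dx": -1, "dz": 67, "roll": 0, "grip": 0.35}, {"dx": -1, "dz": 67, "roll": 0, "grip": 0.0}, {"dx": -1, "dz": 67, "roll": 0, "grip": 0.0}, {"dx": -1, "dz": 67, "roll": 0, "grip": 0.0}, {"dx": -1, "dz": 67, "roll": 0, "grip": 0.0}], "force": 12}}

```text
schema error: expected keys grip, dx, dy, dz, roll
```

```bash
cat >> h.py <<'E'
def arc(qs,r,z,flip=np.pi):
    for q in qs: print(round(q,2),rel(pt(q,r,z),flip+YAW+q))
E
python3 - <<'E'
from h import *
s,p,psi=tool(); print(p,psi,s['width'],s['finger_force'],s['contact_force'])
arc(np.arange(.28,-2.3,-.125),.072,.092)
E
```

```text
[0.45202305 0.05398724 0.1587081 ] 3.6430137911881357 0.033264735222610094 0.0 [-0.36712847 -0.2746766   0.56336937]
0.28 [-1.     8.    67.     0.088]
0.16 [-2.    17.    67.     0.213]
0.03 [-5.    25.    67.     0.338]
-0.09 [-8.    33.    67.     0.463]
-0.22 [-13.     41.     67.      0.588]
-0.34 [-18.     48.     67.      0.713]
-0.47 [-24.     55.     67.      0.838]
-0.6 [-31.     60.     67.      0.963]
-0.72 [-39.     65.     67.      1.088]
-0.84 [-47.     69.     67.      1.213]
-0.97 [-56.     71.     67.      1.338]
-1.1 [-65.     73.     67.      1.463]
-1.22 [-74.     73.     67.      1.588]
-1.34 [-83.     73.     67.      1.713]
-1.47 [-92.     71.     67.      1.838]
-1.6 [-100.      68.      67.       1.963]
-1.72 [-108.      64.      67.       2.088]
-1.84 [-116.      59.      67.       2.213]
-1.97 [-123.      53.      67.       2.338]
-2.09 [-129.      46.      67.       2.463]
-2.22 [-134.      39.      67.       2.588]
```

Request:
{"fn": "move_arm", "kwargs": {"commands": [{"dx": -1, "dy": 0, "dz": 40, "roll": 0, "grip": 0.35}, {"dx": -1, "dy": 0, "dz": 67, "roll": 0, "grip": 0.35}, {"dx": -1, "dy": 0, "dz": 67, "roll": 0, "grip": 0.35}, {"dx": -1, "dy": 0, "dz": 67, "roll": 0, "grip": 0.0}, {"dx": -1, "dy": 0, "dz": 67, "roll": 0, "grip": 0.0}, {"dx": -1, "dy": 0, "dz": 67, "roll": 0, "grip": 0.0}, {"dx": -1, "dy": 0, "dz": 67, "roll": 0, "grip": 0.0}], "force": 12}}

```text
time: 3.73
tool_pos: [0.4534, 0.0545, 0.0929]
tool_rot: [0.001, -0.25, 0.968, -0.0]
contact_force: [-0.1, 0.8, 1.2]
width: 0.0121
finger_force: 0.6
```

```bash
python3 - <<'E'
from h import *
s,p,psi=tool(); print(p,psi,s['width'],s['finger_force'],s['contact_force'])
arc(np.arange(.28,-2.3,-.125),.072,.092)
E
```

```text
[0.45341042 0.05448586 0.09292207] 3.6463098487044445 0.012131163442812136 0.6148738972842693 [-0.05069561  0.78494392  1.22888864]
0.28 [1.    8.    1.    0.092]
0.16 [-1.    17.     1.     0.217]
0.03 [-3.    25.     1.     0.342]
-0.09 [-7.    34.     1.     0.467]
-0.22 [-11.     41.      1.      0.592]
-0.34 [-17.     49.      1.      0.717]
-0.47 [-23.     55.      1.      0.842]
-0.6 [-30.     61.      1.      0.967]
-0.72 [-38.     65.      1.      1.092]
-0.84 [-46.     69.      1.      1.217]
-0.97 [-55.     71.      1.      1.342]
-1.1 [-64.     73.      1.      1.467]
-1.22 [-73.     73.      1.      1.592]
-1.34 [-82.     73.      1.      1.717]
-1.47 [-90.     71.      1.      1.842]
-1.6 [-99.     68.      1.      1.967]
-1.72 [-107.      64.       1.       2.092]
-1.84 [-114.      59.       1.       2.217]
-1.97 [-121.      53.       1.       2.342]
-2.09 [-127.      46.       1.       2.467]
-2.22 [-132.      39.       1.       2.592]
```

Request:
{"fn": "move_arm", "kwargs": {"commands": [{"dx": 0, "dy": 0, "dz": 0, "roll": 0, "grip": 0}, {"dx": 0, "dy": 8, "dz": 0, "roll": 0.09, "grip": 0}, {"dx": -1, "dy": 17, "dz": 0, "roll": 0.21, "grip": 0}, {"dx": -3, "dy": 25, "dz": 0, "roll": 0.33, "grip": 0}, {"dx": -7, "dy": 34, "dz": 0, "roll": 0.45, "grip": 0}, {"dx": -12, "dy": 41, "dz": 0, "roll": 0.57, "grip": 0}, {"dx": -17, "dy": 49, "dz": 0, "roll": 0.69, "grip": 0}, {"dx": -23, "dy": 55, "dz": 0, "roll": 0.81, "grip": 0}, {"dx": -30, "dy": 61, "dz": 0, "roll": 0.93, "grip": 0}, {"dx": -38, "dy": 65, "dz": 0, "roll": 1.05, "grip": 0}], "force": 15}}

```text
time: 4.57
tool_pos: [0.4541, 0.1302, 0.0926]
tool_rot: [-0.0, 0.272, 0.962, -0.0]
contact_force: [-6.2, 1.5, 12.0]
width: 0.0116
finger_force: 15.0
```

```bash
python3 - <<'E'
from h import *
s,p,psi=tool(); print(p,psi,s['width'],s['finger_force'],s['contact_force'], s['joints'][5])
arc(np.arange(-.8,-2.3,-.12),.072,.092)
E
```

```text
[0.4540885  0.13019308 0.09258294] 2.590560017492607 0.011586188260837293 14.997787177562714 [-6.22279659  1.50142698 12.04708832] -0.8804464826394434
-0.8 [-1.     6.     1.     0.116]
-0.92 [-3.    14.     1.     0.236]
-1.04 [-5.    23.     1.     0.356]
-1.16 [-9.    31.     1.     0.476]
-1.28 [-13.     38.      1.      0.596]
-1.4 [-19.     45.      1.      0.716]
-1.52 [-25.     51.      1.      0.836]
-1.64 [-31.     56.      1.      0.956]
-1.76 [-39.     61.      1.      1.076]
-1.88 [-47.     65.      1.      1.196]
-2.0 [-55.     67.      1.      1.316]
-2.12 [-63.     69.      1.      1.436]
-2.24 [-72.     70.      1.      1.556]
```

Request:
{"fn": "move_arm", "kwargs": {"commands": [{"dx": -1, "dy": 6, "dz": 0, "roll": 0.12, "grip": 0}, {"dx": -3, "dy": 14, "dz": 0, "roll": 0.24, "grip": 0}, {"dx": -5, "dy": 23, "dz": 0, "roll": 0.36, "grip": 0}, {"dx": -9, "dy": 31, "dz": 0, "roll": 0.48, "grip": 0}, {"dx": -13, "dy": 38, "dz": 0, "roll": 0.6, "grip": 0}, {"dx": -19, "dy": 45, "dz": 0, "roll": 0.72, "grip": 0}, {"dx": -25, "dy": 51, "dz": 0, "roll": 0.84, "grip": 0}, {"dx": -31, "dy": 56, "dz": 0, "roll": 0.96, "grip": 0}, {"dx": -39, "dy": 61, "dz": 0, "roll": 1.08, "grip": 0}, {"dx": -47, "dy": 65, "dz": 0, "roll": 1.2, "grip": 0}, {"dx": -55, "dy": 67, "dz": 0, "roll": 1.32, "grip": 0}, {"dx": -63, "dy": 69, "dz": 0, "roll": 1.44, "grip": 0}, {"dx": -72, "dy": 70, "dz": 0, "roll": 1.56, "grip": 0}, {"dx": -72, "dy": 70, "dz": 0, "roll": 1.56, "grip": 0}, {"dx": -72, "dy": 70, "dz": 0, "roll": 1.56, "grip": 0.3}, {"dx": -72, "dy": 70, "dz": 0, "roll": 1.56, "grip": 0.3}, {"dx": -72, "dy": 70, "dz": 0, "roll": 1.56, "grip": 0.3}, {"dx": -72, "dy": 70, "dz": -40, "roll": 1.56, "grip": 0.3}, {"dx": -72, "dy": 70, "dz": -70, "roll": 1.56, "grip": 0.3}]}}

```text
time: 6.15
tool_pos: [0.552, 0.1524, 0.1622]
tool_rot: [-0.0, 0.869, 0.496, -0.001]
contact_force: [1.3, 0.2, 0.7]
width: 0.0282
finger_force: 0.0
```

```bash
python3 - <<'E'
from h import *
s,p,psi=tool(); print(p,psi,s['width'],s['contact_force'], s['joints'],s['time'])
print('stud',rel(pt(.2,.044,.12),YAW+.2))
E
```

```text
[0.55203474 0.15239732 0.16223813] 1.037160994138412 0.02823463967516941 [1.31903114 0.24251377 0.66288592] [ 1.54036634e-01  4.94065118e-01  1.76110080e+00 -2.39648512e-05
  8.88707192e-01  6.87687096e-01] 6.15
stud [-106.     -29.      42.       0.704]
```

```bash
python3 - <<'E'
from h import *
print('stud',rel(pt(.22,.044,.05),YAW+.22))
E
```

```text
stud [-107.     -28.     112.       0.684]
```

Request:
{"fn": "move_arm", "kwargs": {"commands": [{"dx": -106, "dy": -29, "dz": 20, "roll": 0.68, "grip": 0.3}, {"dx": -106, "dy": -29, "dz": 20, "roll": 0.68, "grip": 0.3}, {"dx": -106, "dy": -29, "dz": 20, "roll": 0.68, "grip": 0.3}, {"dx": -106, "dy": -29, "dz": 20, "roll": 0.68, "grip": 0.3}, {"dx": -106, "dy": -29, "dz": 20, "roll": 0.68, "grip": 0.3}, {"dx": -106, "dy": -29, "dz": 20, "roll": 0.68, "grip": 0.3}, {"dx": -106, "dy": -29, "dz": 20, "roll": 0.68, "grip": 0.3}]}}

```text
time: 6.73
tool_pos: [0.4735, 0.0758, 0.1418]
tool_rot: [0.0, 0.984, 0.176, 0.0]
contact_force: [0.1, 0.2, -0.4]
width: 0.0285
finger_force: 0.0
```

```bash
python3 - <<'E'
from h import *
s,p,psi=tool(); print(p,psi,s['width'],s['time'])
print('stud',rel(pt(.22,.044,.05),YAW+.22))
a=robot.grab_frame('side')[150:270,150:310]; cv2.imwrite('pics/s3.png',cv2.resize(a,None,fx=4.8,fy=4.8,interpolation=cv2.INTER_CUBIC))
E
```

```text
[0.47352909 0.07579841 0.14181594] 0.3543133431799468 0.028458054098886364 6.7333
stud [-0.0e+00  1.0e+00  9.2e+01  1.0e-03]
```

View pics/s3.png

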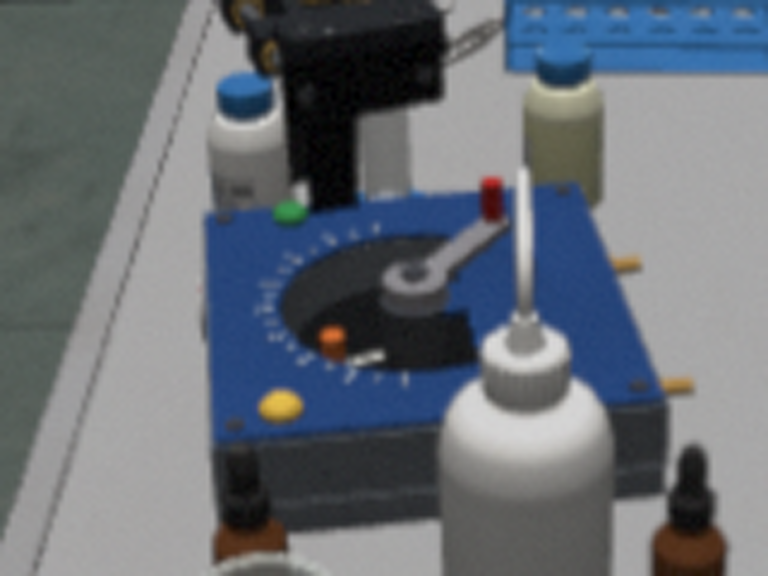

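The side view shows the lever swung back over the rear plate, with its handle at crop (492,198). The stud at (333,340) is unobstructed, with the hand above it. I'll go down and grip it.

Request:
{"fn": "move_arm", "kwargs": {"commands": [{"dx": 0, "dy": 1, "dz": 40, "roll": 0, "grip": 0.3}, {"dx": 0, "dy": 1, "dz": 65, "roll": 0, "grip": 0.3}, {"dx": 0, "dy": 1, "dz": 80, "roll": 0, "grip": 0.3}, {"dx": 0, "dy": 1, "dz": 92, "roll": 0, "grip": 0.3}, {"dx": 0, "dy": 1, "dz": 92, "roll": 0, "grip": 0.3}, {"dx": 0, "dy": 1, "dz": 92, "roll": 0, "grip": 0.0}, {"dx": 0, "dy": 1, "dz": 92, "roll": 0, "grip": 0.0}, {"dx": 0, "dy": 1, "dz": 92, "roll": 0, "grip": 0.0}, {"dx": 0, "dy": 1, "dz": 92, "roll": 0, "grip": 0.0}, {"dx": 0, "dy": 1, "dz": 92, "roll": 0, "grip": 0.0}], "force": 15}}

```text
time: 7.62
tool_pos: [0.4743, 0.0749, 0.0504]
tool_rot: [0.0, 0.984, 0.178, 0.001]
contact_force: [-1.7, -0.6, 4.9]
width: 0.0113
finger_force: 15.0
```

```bash
python3 - <<'E'
from h import *
s,p,psi=tool(); print(p,psi,s['width'],s['finger_force'],s['contact_force'],s['time'])
arc(np.arange(.32,.95,.1),.044,.05,0)
E
```

```text
[0.47431757 0.07489252 0.05037124] 0.3571016240742175 0.011265025638522967 15.00112384557724 [-1.68182868 -0.60517213  4.87237834] 7.6167
0.32 [-0.     4.     0.    -0.096]
0.42 [ 0.     9.     0.    -0.196]
0.52 [ 1.    13.     0.    -0.296]
0.62 [ 3.    17.     0.    -0.396]
0.72 [ 5.    21.     0.    -0.496]
0.82 [ 7.    25.     0.    -0.596]
0.92 [10.    28.     0.    -0.696]
```

Request:
{"fn": "move_arm", "kwargs": {"commands": [{"dx": 0, "dy": 4, "dz": 0, "roll": -0.1, "grip": 0}, {"dx": 0, "dy": 9, "dz": 0, "roll": -0.2, "grip": 0}, {"dx": 1, "dy": 13, "dz": 0, "roll": -0.3, "grip": 0}, {"dx": 3, "dy": 17, "dz": 0, "roll": -0.4, "grip": 0}, {"dx": 5, "dy": 21, "dz": 0, "roll": -0.5, "grip": 0}, {"dx": 7, "dy": 25, "dz": 0, "roll": -0.6, "grip": 0}, {"dx": 9, "dy": 27, "dz": 0, "roll": -0.68, "grip": 0}, {"dx": 9, "dy": 27, "dz": 0, "roll": -0.68, "grip": 0}, {"dx": 9, "dy": 27, "dz": 0, "roll": -0.68, "grip": 0}]}}

```text
time: 8.37
tool_pos: [0.4939, 0.0532, 0.0505]
tool_rot: [0.001, 0.869, 0.496, 0.002]
contact_force: [6.7, 6.9, 1.0]
width: 0.0113
finger_force: 15.0
```

```bash
python3 - <<'E'
from h import *
s,p,psi=tool(); d=CEN-p[:2]; print(p,psi,s['width'],s['finger_force'],s['contact_force'],'q',np.arctan2(d[1],d[0])-YAW,psi-YAW,np.hypot(*d))
E
```

```text
[0.49385199 0.05316342 0.05047099] 1.0370439389202408 0.011324993745694666 15.001815855503082 [6.69424255 6.94110892 1.00590175] q 0.9166359929986894 0.9040439389202408 0.042475548377373926
```

```bash
python3 - <<'E'
from h import *
print(rel([.43,-.17,.25],1.04))
E
```

```text
[-2.25e+02  5.90e+01 -2.00e+02 -3.00e-03]
```

Request:
{"fn": "move_arm", "kwargs": {"commands": [{"dx": 9, "dy": 27, "dz": 0, "roll": -0.68, "grip": 0.25}, {"dx": 9, "dy": 27, "dz": 0, "roll": -0.68, "grip": 0.25}, {"dx": 9, "dy": 27, "dz": 0, "roll": -0.68, "grip": 0.25}]}}

```text
time: 8.62
tool_pos: [0.5199, 0.0467, 0.0497]
tool_rot: [-0.0, 0.759, 0.651, -0.0]
contact_force: [0.1, 0.5, -0.4]
width: 0.0239
finger_force: 0.0
```

That call wrongly repeated the old offset from the new start pose, so the knob has probably been dragged too far. I'll lift straight up, move aside and look.

```bash
python3 - <<'E'
from h import *
s,p,psi=tool();print(rel([.43,-.17,.25],psi))
E
```

```text
[-228.  -56. -200.   -0.]
```

Request:
{"fn": "move_arm", "kwargs": {"commands": [{"dx": 0, "dy": 0, "dz": -40, "roll": 0, "grip": 0.25}, {"dx": 0, "dy": 0, "dz": -80, "roll": 0, "grip": 0.25}, {"dx": 0, "dy": 0, "dz": -120, "roll": 0, "grip": 0.25}, {"dx": 0, "dy": 0, "dz": -160, "roll": 0, "grip": 0.25}, {"dx": 0, "dy": 0, "dz": -200, "roll": 0, "grip": 0.25}, {"dx": 0, "dy": 0, "dz": -200, "roll": 0, "grip": 0.25}]}}

```text
time: 9.12
tool_pos: [0.5217, 0.0468, 0.2571]
tool_rot: [0.004, 0.761, 0.649, 0.004]
contact_force: [-0.4, 0.6, 0.3]
width: 0.0234
finger_force: 0.0
```

Request:
{"fn": "move_arm", "kwargs": {"commands": [{"dx": -228, "dy": -56, "dz": 0, "roll": 0, "grip": 0.25}, {"dx": -228, "dy": -56, "dz": 0, "roll": 0, "grip": 0.25}, {"dx": -228, "dy": -56, "dz": 0, "roll": 0, "grip": 0.25}, {"dx": -228, "dy": -56, "dz": 0, "roll": 0, "grip": 0.25}, {"dx": -228, "dy": -56, "dz": 0, "roll": 0, "grip": 0.25}, {"dx": -228, "dy": -56, "dz": 0, "roll": 0, "grip": 0.25}, {"dx": -228, "dy": -56, "dz": 0, "roll": 0, "grip": 0.25}]}}

```text
time: 9.7
tool_pos: [0.4267, -0.1729, 0.2498]
tool_rot: [0.0, 0.762, 0.647, -0.0]
contact_force: [0.0, -0.1, -0.4]
width: 0.024
finger_force: 0.0
```

```bash
python3 - <<'E'
from h import *
im=robot.grab_frame('top'); cv2.imwrite('/tmp/top2.png',im)
cv2.imwrite('pics/t2.png',cv2.resize(im[155:260,215:325],None,fx=5.6,fy=5.6,interpolation=cv2.INTER_CUBIC))
print(robot.state()['tool_pos'])
E
```

```text
[ 0.42736496 -0.17126391  0.24972255]
```

View pics/t2.png

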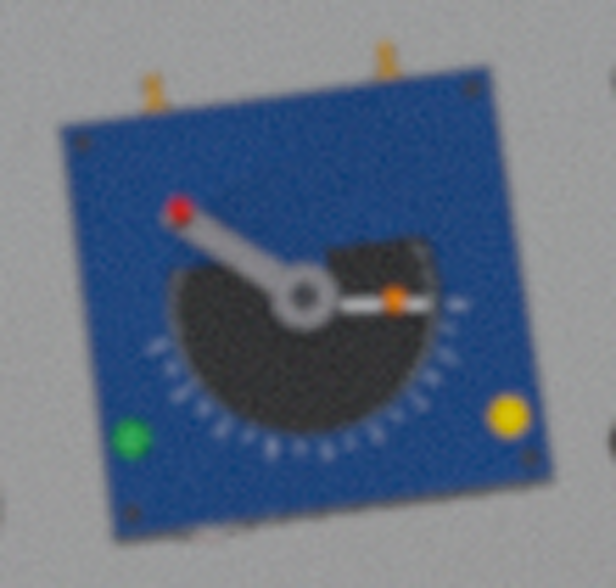

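The top view shows the stud at crop (395,299) with the pointer horizontal to the right, well past yellow at (508,417). The lever still lies over the rear left. I'll measure these angles relative to the hub.

```bash
cat >> h.py <<'E'
def angles(im):
    "angles q seen from above, from colour blobs in a top picture; hub found by box centre/hub blob"
    hsv=cv2.cvtColor(cv2.resize(im,None,fx=4,fy=4,interpolation=cv2.INTER_CUBIC),cv2.COLOR_BGR2HSV)
    win=np.zeros(hsv.shape[:2],bool); win[160*4:250*4,225*4:316*4]=1
    h,s,v=[hsv[...,i].astype(int) for i in range(3)]; out={}
    for k,m,z in [('handle',((h<6)|(h>172))&(s>150)&(v>110),.094),('stud',(h>6)&(h<17)&(s>140)&(v>120),.0505),
                  ('yellow',(h>=20)&(h<32)&(s>130)&(v>110),.067),('green',(h>50)&(h<80)&(s>110)&(v>70),.067),('white',(s<45)&(v>190),.031)]:
        n,l,st,c=cv2.connectedComponentsWithStats(((m&win)*255).astype(np.uint8))
        if n<2: continue
        c=c[[i for i in np.argsort(st[:,4]) if i>0][-1]]; u=(c+.5)/4-.5
        P=atz('top',*u,z); out[k]=P; d=OFF-P[:2]
        print(k,u.round(1),P.round(4),'r',np.hypot(*d).round(4),'q',(np.arctan2(d[1],d[0])-YAW).round(3))
    return out
OFF=np.array([.515,.090])
E
python3 - <<'E'
from h import *
o=angles(cv2.imread('/tmp/top2.png'))
for x,y in [(303,297)]: print('hub',atz('top',215+x/5.6-.4,155+y/5.6-.4,.072),'line end',atz('top',215+430/5.6-.4,155+304/5.6-.4,.031))
E
```

```text
handle [246.7 192.2] [0.5524 0.152  0.094 ] r 0.0725 q -2.247
stud [284.9 207.9] [0.5152 0.0469 0.0505] r 0.0431 q 1.442
yellow [305.4 228.8] [ 0.4556 -0.0076  0.067 ] r 0.1142 q 0.891
green [238.  232.9] [0.4443 0.1762 0.067 ] r 0.1115 q -1.017
hub [0.51327045 0.09232547 0.072     ] line end [0.51502442 0.02786894 0.031     ]
```

```bash
sed -i 's/^CEN=.*;/CEN=np.array([.5145,.091]);/; s/^OFF=.*/OFF=CEN/' h.py; python3 - <<'E'
from h import *
s,p,psi=tool();print(p,psi,rel(pt(1.41,.044,.05),YAW+1.41),pt(1.41,.044,.05))
E
```

```text
[ 0.42736496 -0.17126391  0.24972255] 1.4080980259315297 [ 2.29e+02  4.90e+01  2.00e+02 -1.35e-01] [np.float64(0.5132771191088097), np.float64(0.04701699689282277), 0.05]
```

Request:
{"fn": "move_arm", "kwargs": {"commands": [{"dx": 229, "dy": 49, "dz": 0, "roll": -0.13, "grip": 0.23}, {"dx": 229, "dy": 49, "dz": 0, "roll": -0.13, "grip": 0.23}, {"dx": 229, "dy": 49, "dz": 0, "roll": -0.13, "grip": 0.23}, {"dx": 229, "dy": 49, "dz": 0, "roll": -0.13, "grip": 0.23}, {"dx": 229, "dy": 49, "dz": 0, "roll": -0.13, "grip": 0.23}, {"dx": 229, "dy": 49, "dz": 0, "roll": -0.13, "grip": 0.23}, {"dx": 229, "dy": 49, "dz": 0, "roll": -0.13, "grip": 0.23}, {"dx": 229, "dy": 49, "dz": 40, "roll": -0.13, "grip": 0.23}, {"dx": 229, "dy": 49, "dz": 80, "roll": -0.13, "grip": 0.23}, {"dx": 229, "dy": 49, "dz": 110, "roll": -0.13, "grip": 0.23}, {"dx": 229, "dy": 49, "dz": 110, "roll": -0.13, "grip": 0.23}]}}

```text
time: 10.67
tool_pos: [0.5102, 0.0495, 0.1351]
tool_rot: [-0.003, 0.717, 0.697, -0.003]
contact_force: [0.8, -0.4, -0.2]
width: 0.0217
finger_force: 0.0
```

```bash
python3 - <<'E'
from h import *
s,p,psi=tool();print(p,psi,rel(pt(1.41,.044,.05),YAW+1.41),s['joints'])
E
```

```text
[0.51022611 0.04948439 0.13508226] 1.5427141956133716 [-2.  3. 85. -0.] [-3.21927138e-02  4.60718399e-01  1.92795904e+00 -1.04168737e-04
  7.61045294e-01 -4.03486033e-03]
```

Request:
{"fn": "move_arm", "kwargs": {"commands": [{"dx": 0, "dy": 0, "dz": 0, "roll": 0, "grip": 0.23}, {"dx": 0, "dy": 0, "dz": 0, "roll": 0, "grip": 0.23}]}}

```text
time: 10.83
tool_pos: [0.5136, 0.049, 0.1412]
tool_rot: [0.001, 0.717, 0.697, 0.001]
contact_force: [0.4, -0.1, -0.2]
width: 0.0219
finger_force: 0.0
```

```bash
python3 - <<'E'
from h import *
s,p,psi=tool();print(p,psi,rel(pt(1.41,.044,.05),YAW+1.41))
E
```

```text
[0.51356678 0.04900432 0.14117648] 1.5420024639433223 [-2.0e+00 -0.0e+00  9.1e+01 -1.0e-03]
```

Request:
{"fn": "move_arm", "kwargs": {"commands": [{"dx": -1, "dy": 0, "dz": 40, "roll": 0, "grip": 0.23}, {"dx": -1, "dy": 0, "dz": 65, "roll": 0, "grip": 0.23}, {"dx": -1, "dy": 0, "dz": 80, "roll": 0, "grip": 0.23}, {"dx": -1, "dy": 0, "dz": 90, "roll": 0, "grip": 0.23}, {"dx": -1, "dy": 0, "dz": 90, "roll": 0, "grip": 0.23}, {"dx": -1, "dy": 0, "dz": 90, "roll": 0, "grip": 0}, {"dx": -1, "dy": 0, "dz": 90, "roll": 0, "grip": 0}, {"dx": -1, "dy": 0, "dz": 90, "roll": 0, "grip": 0}, {"dx": -1, "dy": 0, "dz": 90, "roll": 0, "grip": 0}, {"dx": -1, "dy": 0, "dz": 90, "roll": 0, "grip": 0}]}}

```text
time: 11.67
tool_pos: [0.5139, 0.0477, 0.051]
tool_rot: [0.001, 0.717, 0.697, 0.001]
contact_force: [0.7, -1.1, 8.0]
width: 0.0112
finger_force: 15.0
```

```bash
python3 - <<'E'
from h import *
s,p,psi=tool();d=CEN-p[:2];print(p,psi,s['width'],s['finger_force'],s['contact_force'],'q',np.arctan2(d[1],d[0])-YAW,psi-YAW)
arc(np.r_[np.arange(1.3,.91,-.1),.905],.044,.05,0)
E
```

```text
[0.51387538 0.04773718 0.05104663] 1.5418231954104462 0.011175687261539127 15.00701978802681 [ 0.73071445 -1.07818613  8.00175283] q 1.4233595946887574 1.4088231954104462
1.3 [-0.    -5.     1.     0.109]
1.2 [  0.    -10.      1.      0.209]
1.1 [  1.    -14.      1.      0.309]
1.0 [  3.    -18.      1.      0.409]
0.9 [  5.    -22.      1.      0.504]
```

Request:
{"fn": "move_arm", "kwargs": {"commands": [{"dx": 0, "dy": -5, "dz": 0, "roll": 0.11, "grip": 0}, {"dx": 0, "dy": -10, "dz": 0, "roll": 0.21, "grip": 0}, {"dx": 1, "dy": -14, "dz": 0, "roll": 0.31, "grip": 0}, {"dx": 3, "dy": -18, "dz": 0, "roll": 0.41, "grip": 0}, {"dx": 5, "dy": -22, "dz": 0, "roll": 0.5, "grip": 0}, {"dx": 5, "dy": -22, "dz": 0, "roll": 0.5, "grip": 0}, {"dx": 5, "dy": -22, "dz": 0, "roll": 0.5, "grip": 0}, {"dx": 5, "dy": -22, "dz": 0, "roll": 0.5, "grip": 0}]}}

```text
time: 12.33
tool_pos: [0.4921, 0.0536, 0.051]
tool_rot: [0.001, 0.867, 0.498, 0.001]
contact_force: [0.8, 1.6, 8.6]
width: 0.0114
finger_force: 15.0
```

```bash
python3 - <<'E'
from h import *
s,p,psi=tool();d=CEN-p[:2];print(p,psi,s['width'],s['finger_force'],s['contact_force'],'q',np.arctan2(d[1],d[0])-YAW,psi-YAW)
print(rel([.43,-.17,.25],psi))
E
```

```text
[0.49205842 0.05362179 0.05101026] 1.0416313152207484 0.011410963133624564 15.007085502147675 [0.75852099 1.55504696 8.57456746] q 0.8970887430538357 0.9086313152207484
[-224.   59. -199.   -0.]
```

Release at zero offset, lift straight up, then move aside.

Request:
{"fn": "move_arm", "kwargs": {"commands": [{"dx": 0, "dy": 0, "dz": 0, "roll": 0, "grip": 0.25}, {"dx": 0, "dy": 0, "dz": 0, "roll": 0, "grip": 0.25}, {"dx": 0, "dy": 0, "dz": 0, "roll": 0, "grip": 0.25}, {"dx": 0, "dy": 0, "dz": -25, "roll": 0, "grip": 0.25}, {"dx": 0, "dy": 0, "dz": -60, "roll": 0, "grip": 0.25}, {"dx": 0, "dy": 0, "dz": -100, "roll": 0, "grip": 0.25}, {"dx": 0, "dy": 0, "dz": -140, "roll": 0, "grip": 0.25}, {"dx": 0, "dy": 0, "dz": -180, "roll": 0, "grip": 0.25}, {"dx": 0, "dy": 0, "dz": -200, "roll": 0, "grip": 0.25}, {"dx": -224, "dy": 59, "dz": -200, "roll": 0, "grip": 0.25}, {"dx": -224, "dy": 59, "dz": -200, "roll": 0, "grip": 0.25}, {"dx": -224, "dy": 59, "dz": -200, "roll": 0, "grip": 0.25}, {"dx": -224, "dy": 59, "dz": -200, "roll": 0, "grip": 0.25}, {"dx": -224, "dy": 59, "dz": -200, "roll": 0, "grip": 0.25}, {"dx": -224, "dy": 59, "dz": -200, "roll": 0, "grip": 0.25}, {"dx": -224, "dy": 59, "dz": -200, "roll": 0, "grip": 0.25}]}}

```text
time: 13.67
tool_pos: [0.4278, -0.1731, 0.2496]
tool_rot: [0.0, 0.868, 0.496, -0.0]
contact_force: [0.1, 0.2, -0.3]
width: 0.0238
finger_force: 0.0
```

```bash
python3 - <<'E'
from h import *
ims=[robot.grab_frame('top') for _ in range(6)]
im=np.mean(ims,0).astype(np.uint8); cv2.imwrite('/tmp/top3.png',im)
cv2.imwrite('pics/t3.png',cv2.resize(im[165:255,220:320],None,fx=6,fy=6,interpolation=cv2.INTER_CUBIC))
angles(im); print(robot.state()['tool_pos'])
E
```

```text
handle [246.7 192.2] [0.5525 0.1519 0.094 ] r 0.0718 q -2.261
stud [282.9 216.3] [0.4917 0.0529 0.0505] r 0.0444 q 0.9
yellow [305.4 228.8] [ 0.4556 -0.0075  0.067 ] r 0.1148 q 0.899
green [238.  232.9] [0.4443 0.1761 0.067 ] r 0.1103 q -1.015
[ 0.42906302 -0.16870673  0.24962355]
```

View pics/t3.png

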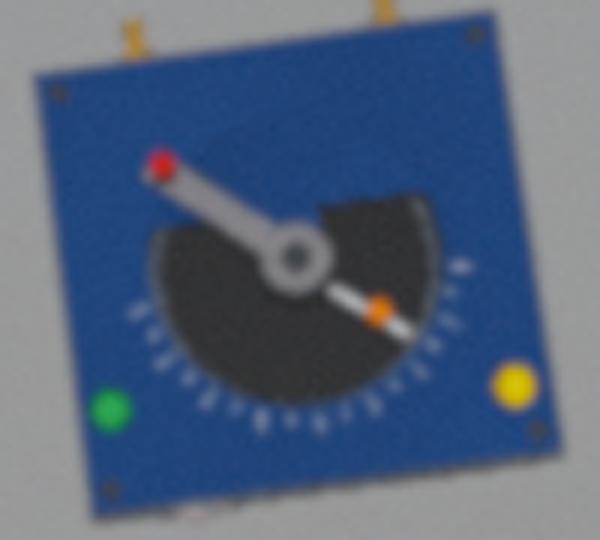

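The top view shows the white pointer running from crop (333,291) to (412,338), aimed at the yellow magnet (515,387). The measured angles are q 0.90 for the stud and 0.90 for yellow. The lever is still at the rear, so I'll fetch it now.

```bash
python3 - <<'E'
from h import *
A=[atz('top',220+x/6-.4,165+y/6-.4,.031)[:2] for x,y in [(333,291),(412,338)]]
d=A[0]-A[1]; e=A[1]-np.array([.4556,-.0075]); print('pointer',np.arctan2(d[1],d[0])-YAW,'outer end to yellow',np.arctan2(e[1],e[0])-YAW, 'from cen', [np.arctan2(*(CEN-a)[::-1])-YAW for a in A])
print(rel([.552,.152,.092],np.pi+YAW-2.25))
E
```

```text
pointer 0.8969104733560032 outer end to yellow 0.9205800873247443 from cen [np.float64(0.8491035115609631), np.float64(0.881428986580526)]
[ 3.39e+02 -5.50e+01  1.58e+02  1.90e-02]
```

Request:
{"fn": "move_arm", "kwargs": {"commands": [{"dx": 339, "dy": -55, "dz": 0, "roll": 0, "grip": 0.3}, {"dx": 339, "dy": -55, "dz": 0, "roll": 0, "grip": 0.3}, {"dx": 339, "dy": -55, "dz": 0, "roll": 0, "grip": 0.3}, {"dx": 339, "dy": -55, "dz": 0, "roll": 0, "grip": 0.3}, {"dx": 339, "dy": -55, "dz": 0, "roll": 0, "grip": 0.3}, {"dx": 339, "dy": -55, "dz": 0, "roll": 0, "grip": 0.3}, {"dx": 339, "dy": -55, "dz": 0, "roll": 0, "grip": 0.3}, {"dx": 339, "dy": -55, "dz": 0, "roll": 0, "grip": 0.3}, {"dx": 339, "dy": -55, "dz": 0, "roll": 0, "grip": 0.3}, {"dx": 339, "dy": -55, "dz": 40, "roll": 0, "grip": 0.3}, {"dx": 339, "dy": -55, "dz": 80, "roll": 0, "grip": 0.3}, {"dx": 339, "dy": -55, "dz": 100, "roll": 0, "grip": 0.3}, {"dx": 339, "dy": -55, "dz": 100, "roll": 0, "grip": 0.3}, {"dx": 339, "dy": -55, "dz": 100, "roll": 0, "grip": 0.3}]}}

```text
time: 15.13
tool_pos: [0.5522, 0.1513, 0.1494]
tool_rot: [-0.0, 0.867, 0.498, -0.001]
contact_force: [-0.4, 0.2, 1.0]
width: 0.0286
finger_force: 0.0
```

```bash
python3 - <<'E'
from h import *
s,p,psi=tool();print(p,psi,s['width'],rel([.552,.152,.092],np.pi+YAW-2.25))
E
```

```text
[0.55217698 0.15126289 0.14940385] 1.042817090007365 0.02855773276349221 [ 1.0e+00 -1.0e+00  5.7e+01  1.8e-02]
```

Request:
{"fn": "move_arm", "kwargs": {"commands": [{"dx": 1, "dy": -1, "dz": 35, "roll": 0.02, "grip": 0.3}, {"dx": 1, "dy": -1, "dz": 57, "roll": 0.02, "grip": 0.3}, {"dx": 1, "dy": -1, "dz": 57, "roll": 0.02, "grip": 0.3}, {"dx": 1, "dy": -1, "dz": 57, "roll": 0.02, "grip": 0}, {"dx": 1, "dy": -1, "dz": 57, "roll": 0.02, "grip": 0}, {"dx": 1, "dy": -1, "dz": 57, "roll": 0.02, "grip": 0}, {"dx": 1, "dy": -1, "dz": 57, "roll": 0.02, "grip": 0}, {"dx": 1, "dy": -1, "dz": 57, "roll": 0.02, "grip": 0}]}}

```text
time: 15.8
tool_pos: [0.5531, 0.1523, 0.0945]
tool_rot: [0.001, 0.872, 0.489, 0.002]
contact_force: [0.7, 0.2, 9.0]
width: 0.0112
finger_force: 15.0
```

```bash
python3 - <<'E'
from h import *
s,p,psi=tool();d=CEN-p[:2];print(p,psi,s['width'],s['finger_force'],s['contact_force'],'q',np.arctan2(d[1],d[0])-YAW,psi-np.pi-YAW)
arc(np.r_[np.arange(-2.14,-1.05,.12),-1.015],.072,.092)
E
```

```text
[0.55311901 0.15228523 0.09446092] 1.0218237288611942 0.011249693936082172 15.005373805761337 [0.66934329 0.19338885 9.02709024] q -2.2660918782224218 -2.252768924728599
-2.14 [-1.    -9.     2.    -0.113]
-2.02 [ -2.    -18.      2.     -0.233]
-1.9 [ -5.    -26.      2.     -0.353]
-1.78 [ -8.    -34.      2.     -0.473]
-1.66 [-13.    -41.      2.     -0.593]
-1.54 [-18.    -48.      2.     -0.713]
-1.42 [-24.    -54.      2.     -0.833]
-1.3 [-31.    -60.      2.     -0.953]
-1.18 [-38.    -64.      2.     -1.073]
-1.06 [-46.    -68.      2.     -1.193]
-1.01 [-49.    -69.      2.     -1.238]
```

Request:
{"fn": "move_arm", "kwargs": {"commands": [{"dx": -1, "dy": -9, "dz": 0, "roll": -0.11, "grip": 0}, {"dx": -2, "dy": -18, "dz": 0, "roll": -0.23, "grip": 0}, {"dx": -5, "dy": -26, "dz": 0, "roll": -0.35, "grip": 0}, {"dx": -8, "dy": -34, "dz": 0, "roll": -0.47, "grip": 0}, {"dx": -13, "dy": -41, "dz": 0, "roll": -0.59, "grip": 0}, {"dx": -18, "dy": -48, "dz": 0, "roll": -0.71, "grip": 0}, {"dx": -24, "dy": -54, "dz": 0, "roll": -0.83, "grip": 0}, {"dx": -31, "dy": -60, "dz": 0, "roll": -0.95, "grip": 0}, {"dx": -38, "dy": -64, "dz": 0, "roll": -1.07, "grip": 0}, {"dx": -46, "dy": -68, "dz": 0, "roll": -1.19, "grip": 0}, {"dx": -49, "dy": -69, "dz": 0, "roll": -1.24, "grip": 0}, {"dx": -49, "dy": -69, "dz": 0, "roll": -1.24, "grip": 0}, {"dx": -49, "dy": -69, "dz": 0, "roll": -1.24, "grip": 0}]}}

```text
time: 16.88
tool_pos: [0.4679, 0.1468, 0.0943]
tool_rot: [0.001, 0.426, 0.905, 0.001]
contact_force: [-4.8, 6.0, 14.2]
width: 0.0119
finger_force: 15.0
```

```bash
python3 - <<'E'
from h import *
s,p,psi=tool();d=CEN-p[:2];print(p,psi,s['width'],s['finger_force'],s['contact_force'],'q',np.arctan2(d[1],d[0])-YAW,psi-np.pi-YAW)
print(rel([.43,-.17,.25],psi))
E
```

```text
[0.46786313 0.14679788 0.09431427] 2.2620383067773915 0.01192027036286839 15.006580352783203 [-4.84442354  5.98778763 14.20009529] q -1.007593517767158 -1.0125543468124016
[-220. -231. -156.   -0.]
```

Release, lift straight up, and move clear to the right.

Request:
{"fn": "move_arm", "kwargs": {"commands": [{"dx": 0, "dy": 0, "dz": 0, "roll": 0, "grip": 0.3}, {"dx": 0, "dy": 0, "dz": 0, "roll": 0, "grip": 0.3}, {"dx": 0, "dy": 0, "dz": 0, "roll": 0, "grip": 0.3}, {"dx": 0, "dy": 0, "dz": -30, "roll": 0, "grip": 0.3}, {"dx": 0, "dy": 0, "dz": -70, "roll": 0, "grip": 0.3}, {"dx": 0, "dy": 0, "dz": -110, "roll": 0, "grip": 0.3}, {"dx": 0, "dy": 0, "dz": -155, "roll": 0, "grip": 0.3}, {"dx": -220, "dy": -231, "dz": -155, "roll": 0, "grip": 0.3}, {"dx": -220, "dy": -231, "dz": -155, "roll": 0, "grip": 0.3}, {"dx": -220, "dy": -231, "dz": -155, "roll": 0, "grip": 0.3}, {"dx": -220, "dy": -231, "dz": -155, "roll": 0, "grip": 0.3}, {"dx": -220, "dy": -231, "dz": -155, "roll": 0, "grip": 0.3}, {"dx": -220, "dy": -231, "dz": -155, "roll": 0, "grip": 0.3}, {"dx": -220, "dy": -231, "dz": -155, "roll": 0, "grip": 0.3}, {"dx": -220, "dy": -231, "dz": -155, "roll": 0, "grip": 0.3}, {"dx": -220, "dy": -231, "dz": -155, "roll": 0, "grip": 0.3}]}}

```text
time: 18.22
tool_pos: [0.4294, -0.1746, 0.2477]
tool_rot: [0.0, 0.428, 0.904, -0.0]
contact_force: [-0.1, 1.5, -0.4]
width: 0.0284
finger_force: 0.0
```

```bash
python3 - <<'E'
from h import *
im=np.mean([robot.grab_frame('top') for _ in range(6)],0).astype(np.uint8); cv2.imwrite('/tmp/top4.png',im)
cv2.imwrite('pics/t4.png',cv2.resize(im[140:280,170:355],None,fx=4.2,fy=4.2,interpolation=cv2.INTER_CUBIC))
angles(im); print(robot.state()['tool_pos'],robot.state()['contact_force'])
E
```

```text
handle [248.3 223.6] [0.4674 0.1472 0.094 ] r 0.0734 q -1.007
stud [282.9 216.3] [0.4917 0.0528 0.0505] r 0.0445 q 0.9
yellow [305.4 228.8] [ 0.4556 -0.0075  0.067 ] r 0.1148 q 0.899
green [238.  232.9] [0.4444 0.1761 0.067 ] r 0.1103 q -1.015
[ 0.43000687 -0.16933625  0.24767283] [0.19069869 0.55229108 0.50034109]
```

View pics/t4.png

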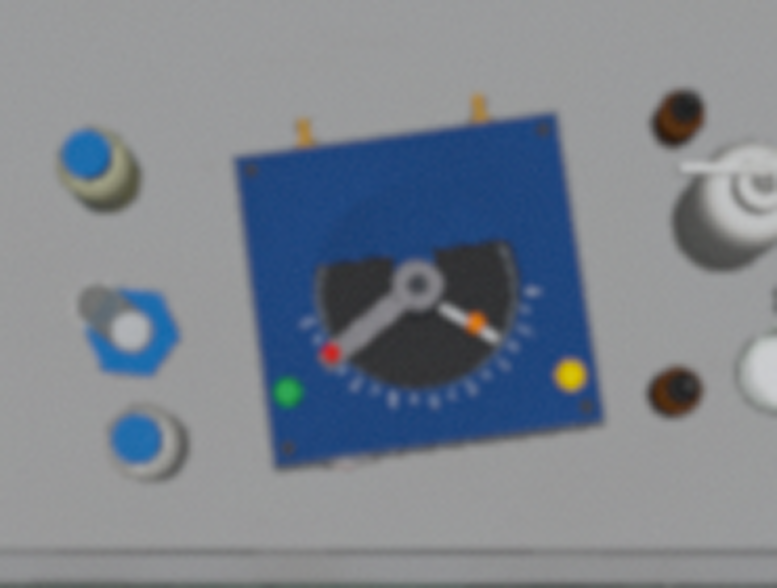

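The lever, with its handle at crop (331,353), points at green (288,392). The pointer still aims at yellow (570,375), every bottle is where it was, and the hand is clear. I'll hand in.

```bash
python3 -c "
from plant import robot
print(robot.finish_job())"
```

```text
the job is handed in; nothing more can be done
None
```

Job handed in after about 18.5 s: the knob points at yellow (0.900 rad against 0.899), the lever at green (-1.007 against -1.015), and no bottle or glassware moved; a mistaken move while the lever was back turned the knob to about 1.44 rad, past yellow, and I reset it before moving the lever.

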